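Try the new seal of the spares box: shut it, break it free, hold it ajar

TASK

A new rubber seal has been fitted to the green spares box, whose lid stands half open on a spring hinge. Lower the lid by its bar handle without slamming it and press it fully home so that the seal grips, then pull the lid free of the seal without letting it fly up. Finish still holding the lid with the fingers, still and slightly ajar with its front edge about 3 cm above where it lies when shut, and leave the gasket, the small box and the tape roll round it where they are.

Things in the scene. Friction and masses are not known exactly. Their poses are not given: they have to be found in the camera images.
- spares_box: green steel box, 150 (x) x 200 (y) mm, rim seal top 79 mm above the bench, on rubber feet; it is fixed and does not shift. Origin: centre of its underside. Its own x axis points from its front wall (towards the robot) to its hinge side, y to the left along the hinge, z up
- cover (a joint): hinge of the lid, rad: 0 = shut (sealed it reads about 0.004), growing as the front edge rises (limit 1.2). A lift spring and light friction let it rest only at about 0.55 to 0.85; let go below that, it springs up. The seal engages below about 0.11; pressed fully down the lid snaps in and stays shut by itself. Opening, the pull peaks in the first 0.015 and is over by 0.045. Front edge 30 mm up is 0.19
- handle (a point): middle of the lid's handle: round steel bar 12 mm thick, 92 mm clear between end arms, parallel to the box's y, 42 mm in front of the lid's edge, open below. It lies 198 mm from the hinge axis and 8 mm above it (lid frame; 87 mm over the bench when shut) and moves with the lid. Pressing home takes about 13 N here, breaking free about 12 N; from 0.05 to 0.1 rad the lid then pushes up with 2 to 8 N, above that with 1 to 3 N
- hinge (a point): middle of the hinge axis, at the box's far top edge, 75 mm along the box's x from its centre and 79 mm above the bench; the axis runs along the box's y
- lid_edge (a point): middle of the lid's lower front edge, 156 mm from the hinge axis, 79 mm above the bench when the lid is shut; the lid is 212 mm wide and 9 mm thick, green, with a rubber tongue under it
- old_gasket: black rubber gasket ring on a steel dish, 107 mm across, 29 mm high, loose on the bench to the left of the box (bystander); origin: centre of its underside
- ring_box: small blue and white box, 53 x 78 x 30 mm, loose to the right of the box (bystander); origin: centre of its underside
- tape_roll: white roll of thread tape with a blue rim, 52 mm across, 12 mm high, loose in front of the box, to the left of the handle (bystander); origin: centre of its underside

How it is judged:
On the way, in this order (a step that is already met when the one before it is completed fails the run):
1. the lid is fully home in its seal (value of joint cover below 0.02 rad), for 0.3 s.
2. the lid has been broken free of the seal with the fingers on it (value of joint cover above 0.1 rad and contact force between the fingers and cover above 0.3 N), for 0.1 s.
At the end, for the whole second after the job is handed in: The lid is still, held by the fingers (contact force above 0.3 N) at 0.11 to 0.30 rad, that is its front edge 17 to 46 mm above shut, after having been fully home (below 0.02 rad) and pulled free; the gasket, small box and tape roll lie within 30 mm of where they began (value of joint cover between 0.11 and 0.3 rad and velocity of joint cover between -0.1 and 0.1 rad/s and contact force between the fingers and cover above 0.3 N and distance of each of old_gasket, ring_box, tape_roll from where it was at the start of the episode below 0.03 m); the arm keeps its last pose, push and grip.
It fails at once if the lid is let fly up (faster than 2 rad/s opening) (value of joint cover above 0.1 rad and velocity of joint cover above 2 rad/s).
It fails at once if the lid is slammed (closing faster than 2 rad/s) (value of joint cover above 0.1 rad and velocity of joint cover below -2 rad/s).
It fails at once if the gasket, small box or tape roll is shifted by more than 30 mm (distance of any of old_gasket, ring_box, tape_roll from where it was at the start of the episode above 0.03 m).
It also fails if it takes over 42 s, if anything falls off the work surface, if the arm or the gripper's body presses on something with over 40 N, if the wrist force passes 120 N, or if a joint passes its speed limit or range.

ROBOT

A 7-joint arm with a two-finger parallel gripper is mounted at the origin on a cart in front of the work surface, level with it; the furniture and walls round the work are solid. World frame = base frame: x ahead of the robot, y to its left, z up, the work surface at z = 0. Lengths are in m, angles in rad, forces in N, time in s.
With the tool pointing down it reaches from about 0.4 to 0.875 m from the base axis. Payload 4.4 kg.
Tool frame: the origin (TCP) lies on the centre line of the jaws, within the pads' length; the fingertips stand manip.tips_ahead ahead of it and the grasp point (between the pads) lies 3 mm ahead of it (manip.tips_ahead is the distance from the TCP to the fingertips, in m); z points along the fingers, y is the line along which they close (so a half turn about z gives the same grasp; the last joint's range is limited). The gripper opens to 85 mm and grips with 20 to 120 N. Pads are 22 mm wide; open, the fingers measure 114 mm over their backs; the gripper's body (76 mm by 85 mm) begins 54 mm behind the grasp point. The pads swing forward as they close: fully open they stand 13 mm farther back than shut.
Start: joints at [-1.284, 0.628, 0.038, 1.517, -0.027, 0.996, -0.02], TCP at [0.225, 0.61, 0.253] pointing down, gripper open.
Joint ranges: [-3.06, 3.06], [-0.37, 2.12], [-1.25, 1.32], [0.18, 2.47], [-1.1, 4.24], [0.23, 1.98], [-2.94, 2.94]. Speed limits (rad/s): [2.57, 2.57, 3.14, 3.14, 3.14, 3.14, 3.14].

INTERFACE

Orientations are given as a unit quaternion [x, y, z, w].
In Python, from plant import manip, cams gives the robot as it stands. Calls block until the motion is done:
- manip.movep(position, orientation): joint-space move of the TCP to a pose.
- manip.servo_line(position, vel=0.15, rot=None): straight line of the TCP; rot=None keeps the orientation; vel is the mean speed in m/s.
- manip.move_joints(angles): joint-space move.
- manip.command_gripper(opening, newtons=None): finger opening in m; newtons is the grip in N (None keeps the last); returns when the fingers have stopped.
- manip.dwell(seconds).
- manip.ik(position, orientation): joint angles nearest the present ones, or None.
- cams.capture(name): name is "side" or "top" or "wrist"; returns the picture (400x640x3 uint8, red, green, blue); there is no depth.
- cams.camera_model(name): a dict with "mtx" (3x3 intrinsics, pixels), "extrinsics" (4x4, takes a point from world to camera coordinates); the wrist camera has in their place "mount" (4x4, takes a point from camera to tool coordinates, whose origin is the TCP and whose axes are the flange's). Camera axes: x right, y down, z forward; pixel columns grow to the right and rows downward; lengths in m; the calibration is good to about 2 mm. A picture is of the moment at which its call begins: read the wrist's pose just before it. camera_model takes no time and is no camera call.
A pose or a line that the arm cannot do raises manip.IKError and nothing moves.
- manip.finish_job(): hands the job in; it is judged then, once.
Readings, each from a call of its own:
- manip.current_t(): time.
- manip.current_joint_positions(): joint angles.
- manip.current_joint_vel(): joint speeds.
- manip.current_effort(): joint torques, N m.
- manip.current_tool_pos(): TCP position.
- manip.current_tcp_rot(): TCP orientation.
- manip.current_ft_force(): force on the tool from outside, world axes, zero at the start.
- manip.current_torque(): the same for the moment, N m.
- manip.current_width(): finger opening in m.
- manip.current_grip_force(): force on a finger pad.
Only numpy, scipy, OpenCV 4.12 (cv2) and the standard library are available. Lean on these libraries where they do the work, as an engineer would, in place of code of your own. Each camera call takes 0.05 s, during which the arm holds its last target. There are 200 camera calls.

## Working session

There is one attempt and no reset: what is moved stays moved. The work goes in short steps, each a Python script; the robot and the scene stay as the last script left them, time stands still between calls to the robot, and variables do not carry over. Pictures are saved under pics/ and viewed, at most 10 in all, crops included, and the job is handed in when it is done.

```bash
mkdir -p pics; ls
python3 - <<'E'
from plant import manip,cams
import cv2,numpy as np
for n in("side","top"):
    cv2.imwrite(f"pics/{n}0.png",cams.capture(n)[:,:,::-1])
    m=cams.camera_model(n); print(n,np.round(m["mtx"],1).tolist(),np.round(m["extrinsics"],4).tolist())
m=cams.camera_model("wrist");print(m)
print(manip.tips_ahead,manip.current_t(),manip.current_tcp_rot(),manip.current_width())
E
```

```text
pics
side [[401.0, 0.0, 316.8], [0.0, 401.0, 199.2], [0.0, 0.0, 1.0]] [[0.9682, -0.2499, -0.0141, -0.5548], [-0.1524, -0.5441, -0.8251, 0.2241], [0.1985, 0.801, -0.5648, 0.767], [0.0, 0.0, 0.0, 1.0]]
top [[458.0, 0.0, 319.4], [0.0, 458.0, 199.8], [0.0, 0.0, 1.0]] [[-0.0151, -0.9997, -0.0201, 0.1169], [-0.9977, 0.0164, -0.0658, 0.591], [0.0661, 0.0191, -0.9976, 0.9498], [0.0, 0.0, 0.0, 1.0]]
{'mtx': array([[312.82129392,   0.        , 320.31035489],
       [  0.        , 312.82129392, 196.73168347],
       [  0.        ,   0.        ,   1.        ]]), 'mount': array([[ 4.11992790e-04, -9.54196863e-01, -2.99179172e-01,
         7.62612155e-02],
       [ 9.99999911e-01,  3.66253261e-04,  2.08955188e-04,
        -1.27236589e-04],
       [-8.98090375e-05, -2.99179232e-01,  9.54196929e-01,
        -1.20424539e-01],
       [ 0.00000000e+00,  0.00000000e+00,  0.00000000e+00,
         1.00000000e+00]])}
0.022 0.1 [ 1.75452407e-01  9.84487552e-01 -8.33643224e-04 -1.29897890e-04] 0.0854582657435861
```

View pics/side0.png

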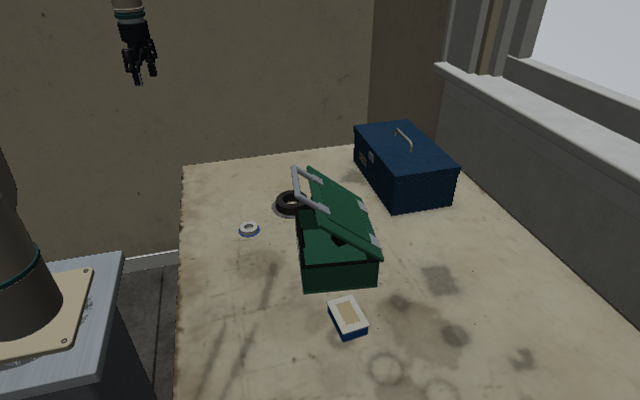

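View pics/top0.png

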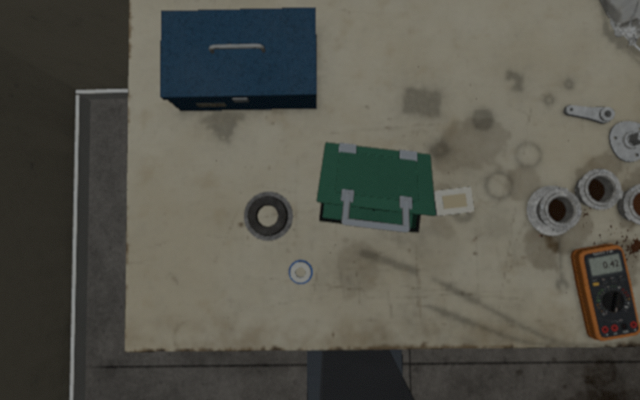

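The side view shows the green box with its half-open lid. The grey handle bar runs from about (295,168) to (326,210). In the top view the bar runs from about (344,222) to (409,229) and the hinge edge from (325,143) to (432,154). The tape roll is at (300,271) in the top view. I'll zoom in on both.

Run:
```python
import cv2,numpy as np
a=cv2.imread("pics/side0.png")[150:300,270:390];b=cv2.imread("pics/top0.png")[130:240,305:445]
a=cv2.resize(a,None,fx=3.3,fy=3.3,interpolation=cv2.INTER_CUBIC);b=cv2.resize(b,None,fx=2.8,fy=2.8,interpolation=cv2.INTER_CUBIC)
c=np.zeros((500,800,3),np.uint8);c[:a.shape[0],:a.shape[1]]=a;c[:b.shape[0],400:400+b.shape[1]]=b
cv2.imwrite("pics/crop.png",cv2.convertScaleAbs(c,alpha=1.4))
```

```text
(no output)
```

View pics/crop.png

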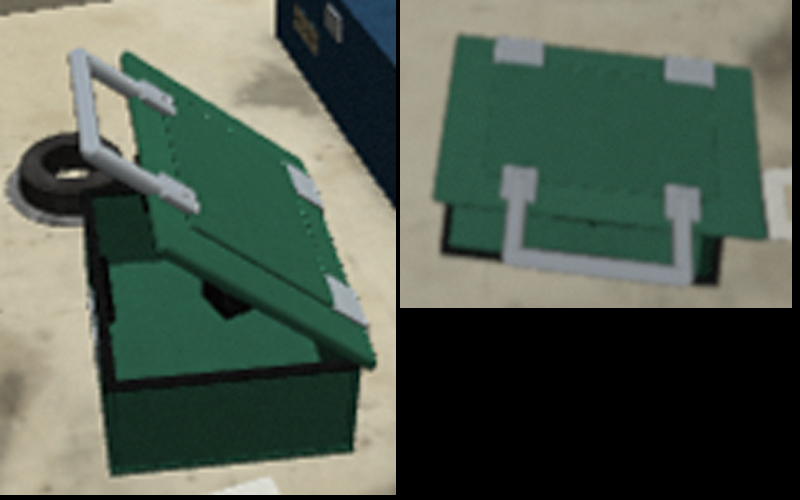

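```bash
cat > vis.py <<'E'
import numpy as np
from plant import cams
def ray(n,uv):
    m=cams.camera_model(n);E=m["extrinsics"];R,t=E[:3,:3],E[:3,3]
    d=R.T@np.linalg.solve(m["mtx"],[*uv,1.]);return -R.T@t,d/np.linalg.norm(d)
def plane(n,uv,z):
    o,d=ray(n,uv);return o+d*(z-o[2])/d[2]
def tri(*obs):
    A=0;b=0;rs=[ray(n,u) for n,u in obs]
    for o,d in rs:
        P=np.eye(3)-np.outer(d,d);A=A+P;b=b+P@o
    p=np.linalg.solve(A,b);return p,[np.linalg.norm(np.cross(p-o,d)) for o,d in rs]
E
python3 - <<'E'
from vis import *
np.set_printoptions(precision=4,suppress=True)
L=tri(("side",(293.6,166.7)),("top",(345,221.8)));R=tri(("side",(297.3,197)),("top",(406.4,227.5)))
print("bar",L,R,np.linalg.norm(L[0]-R[0]))
print("rim side FR,RR",plane("side",(303.3,267.6),.079),plane("side",(378.5,262.1),.079))
print("rim top FL,FR",plane("top",(320.4,220),.079),plane("top",(418.6,231.4),.079))
print("lid rear top",plane("top",(325.7,142.5),.085),plane("top",(430.7,154.6),.085))
for n,u,z in(("gasket",(268,215),.02),("ring",(454,201),.03),("tape",(300.5,271),.012)):print(n,plane("top",u,z))
E
```

```text
bar (array([0.5429, 0.0609, 0.2102]), [np.float64(0.000791558767844014), np.float64(0.000791558767844197)]) (array([ 0.5298, -0.0428,  0.2069]), [np.float64(0.0010532321782870289), np.float64(0.001053232178286876)]) 0.10463299328017504
rim side FR,RR [ 0.5245 -0.091   0.079 ] [ 0.6659 -0.1143  0.079 ]
rim top FL,FR [0.5487 0.1051 0.079 ] [ 0.5232 -0.0884  0.079 ]
lid rear top [0.7028 0.0921 0.085 ] [ 0.6746 -0.1155  0.085 ]
gasket [0.5623 0.2171 0.02  ]
ring [ 0.585  -0.1733  0.03  ]
tape [0.4429 0.1501 0.012 ]
```

The measurements agree with each other: handle radius 0.1986 m (0.198 expected), box yaw −0.131 rad, hinge at (0.685, −0.0115), lid angle about 0.67 rad. Next I move above the bar for a close look.

```bash
cat > geo.py <<'E'
import numpy as np
from scipy.spatial.transform import Rotation as Ro
psi=-0.131
xb=np.array([np.cos(psi),np.sin(psi),0]);yb=np.array([-np.sin(psi),np.cos(psi),0]);z=np.array([0,0,1.])
H=np.array([.685,-.0115,.079])
def bar(th):
    a=th+np.arctan2(.008,.198);r=np.hypot(.198,.008);return H-xb*r*np.cos(a)+z*r*np.sin(a)
def quat(s=1): return Ro.from_matrix(np.c_[s*yb,s*xb,-z]).as_quat()
def tcp(p): return p+[0,0,.003]   # grasp point 3 mm ahead of the TCP, tool down
E
python3 - <<'E'
from geo import *
from plant import manip,cams
import cv2
np.set_printoptions(precision=4,suppress=True)
print(bar(.67))
p=np.array([.536,.009,.33])
for s in(1,-1):print(s,manip.ik(p,quat(s)),manip.ik(tcp(bar(0)),quat(s)))
s=min((1,-1),key=lambda s:abs(np.array(manip.ik(p,quat(s)))-manip.current_joint_positions()).max())
print(s)
manip.movep(p,quat(s)); manip.command_gripper(.030,40)
T=manip.current_tool_pos(),manip.current_tcp_rot()
im=cams.capture("wrist");print(T,manip.current_t(),manip.current_ft_force())
np.savez("w1.npz",p=T[0],q=T[1]);cv2.imwrite("pics/w1.png",im[:,:,::-1])
E
```

```text
[0.5361 0.0081 0.2082]
1 [-0.4392  0.4224  0.5416  1.7421 -0.2468  1.0453  0.0574] [-0.2413  0.6875  0.2301  2.0988 -0.3858  0.3947  0.1655]
-1 [ 0.0852  0.3879 -0.2196  1.7275  0.0959  1.0367  2.8431] [ 0.1708  0.6981 -0.3824  2.0873  0.5731  0.4582  2.3579]
1
(array([0.536, 0.009, 0.33 ]), array([0.7519, 0.6593, 0.    , 0.    ])) 3.1417 [-0.1824 -0.4475  0.5171]
```

View pics/w1.png

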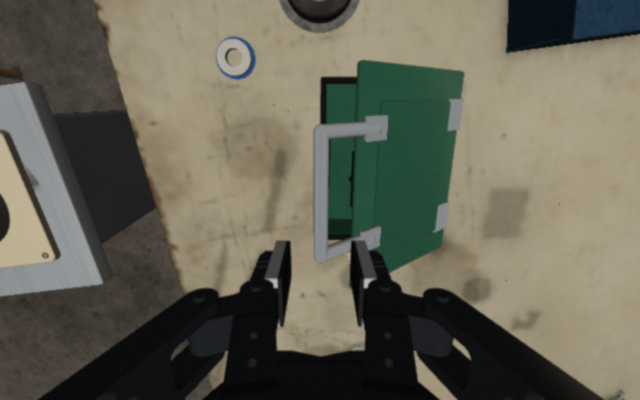

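The wrist view shows the bar vertical at column 321, rows 125–260. That puts it on the jaw centre line (about 320) and parallel to the pads. I'll check its midpoint, then descend and grip.

Run:
```python
from geo import *
from vis import *
from plant import manip,cams
import cv2
np.set_printoptions(precision=4,suppress=True)
m=cams.camera_model("wrist");w=np.load("w1.npz");R=Ro.from_quat(w["q"]).as_matrix();M=m["mount"]
o=w["p"]+R@M[:3,3];rays=[]
for uv in((321,131),(321.5,253)):
    d=R@M[:3,:3]@np.linalg.solve(m["mtx"],[*uv,1]);print(o+d*(.2086-o[2])/d[2])
g=tcp(np.array([.536,.009,.2086]))
manip.servo_line(g,vel=.08)
print(manip.current_ft_force())
manip.command_gripper(0.0,40)
print(manip.current_width(),manip.current_grip_force(),manip.current_ft_force(),manip.current_tool_pos(),manip.current_t())
cv2.imwrite("pics/w2.png",cams.capture("wrist")[:,:,::-1])
```

```text
[0.5436 0.0613 0.2086]
[ 0.5307 -0.0409  0.2086]
[ 0.6529  0.4689 -0.0431]
0.010660875000177202 38.92142057418823 [-0.45    1.0031  1.8751] [0.5361 0.009  0.2119] 5.075
```

View pics/w2.png

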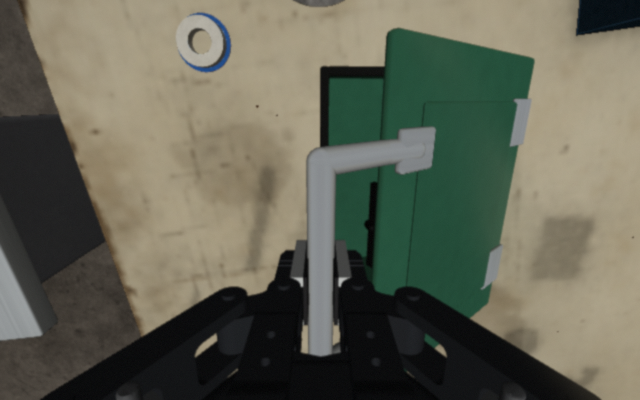

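The bar (column 321) is gripped between the pads, with a width of 10.7 mm and 39 N. Now I lower it along the arc while watching the forces.

Run:
```python
from geo import *
from plant import manip
np.set_printoptions(precision=3,suppress=True)
def go(th,v):
    manip.servo_line(tcp(bar(th)),vel=v);print(th,manip.current_ft_force(),manip.current_tool_pos(),round(manip.current_width(),4),manip.current_t())
for th in np.linspace(.6,.12,7):go(th,.06)
for th in(.08,.05,.03,.015):
    go(th,.03)
    if abs(manip.current_ft_force()[2])>30:break
```

```text
0.6 [-2.171  3.731  2.238] [0.527 0.01  0.2  ] 0.0106 5.5083
0.52 [-2.46   4.643  4.528] [0.519 0.011 0.188] 0.0106 5.925
0.43999999999999995 [-3.028  4.962  4.086] [0.511 0.012 0.174] 0.0108 6.3417
0.36 [-0.981  4.385  2.083] [0.504 0.013 0.159] 0.0107 6.7583
0.27999999999999997 [-1.728  5.596  2.838] [0.498 0.014 0.144] 0.0108 7.175
0.19999999999999996 [-1.492  5.812  2.602] [0.494 0.015 0.129] 0.0108 7.5917
0.12 [-2.748  5.49   3.372] [0.491 0.015 0.114] 0.0105 8.0083
0.08 [-2.081  4.657  3.838] [0.49  0.015 0.106] 0.0104 8.425
0.05 [-2.863  5.461  4.559] [0.489 0.015 0.1  ] 0.0106 8.775
0.03 [-2.531  5.403 -0.757] [0.488 0.015 0.096] 0.0106 9.0583
0.015 [-0.466  5.59  -7.142] [0.488 0.015 0.092] 0.0104 9.3083
```

Run:
```python
from geo import *
from plant import manip
np.set_printoptions(precision=3,suppress=True)
b=tcp(bar(.015))
for i in range(1,13):
    manip.servo_line(b-[0,0,.001*i],vel=.02);manip.dwell(.1)
    f=manip.current_ft_force();print(i,f,manip.current_tool_pos(),manip.current_t())
    if f[2]>22:break
manip.dwell(.5)
print(manip.current_ft_force(),manip.current_width())
```

```text
1 [-1.634  5.571 -5.887] [0.488 0.015 0.091] 9.6583
2 [-1.9    5.301 -7.471] [0.488 0.015 0.09 ] 10.0083
3 [-1.583  5.222 -5.79 ] [0.488 0.015 0.089] 10.3583
4 [-2.214  4.281 -2.298] [0.488 0.015 0.088] 10.7083
5 [-2.802  5.945  1.842] [0.488 0.015 0.088] 11.0583
6 [-3.953  5.393  2.651] [0.488 0.015 0.087] 11.4083
7 [-3.876  5.776  6.915] [0.488 0.015 0.086] 11.7583
8 [-5.589  5.247 17.319] [0.488 0.015 0.086] 12.1083
9 [-6.912  4.712 25.954] [0.488 0.015 0.086] 12.4583
[-8.354  5.165 25.087] 0.01049464734975736
```

Run:
```python
from plant import manip,cams
import cv2,numpy as np
p=manip.current_tool_pos();manip.servo_line(np.array(p)-[0,0,.002],vel=.02);manip.dwell(.5)
print(manip.current_ft_force(),manip.current_tool_pos(),manip.current_t())
a=cams.capture("side");cv2.imwrite("pics/s2.png",cv2.resize(a[150:300,240:400,::-1],None,fx=3.5,fy=3.5,interpolation=cv2.INTER_CUBIC))
```

```text
[-7.01545936  3.54523034 24.99028323] [0.48777751 0.01547215 0.08583772] 13.7083
```

View pics/s2.png

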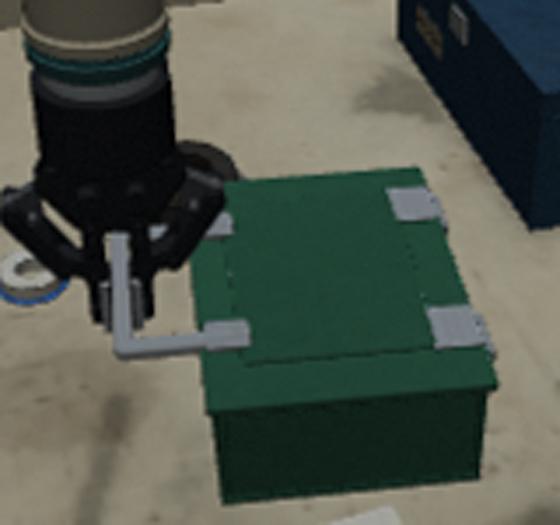

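The lid lies flush on the box, with no gap along its edge at (210–490, 385–410) in the crop, so it is home. Now I tighten the grip and pull free slowly along the arc.

Run:
```python
from geo import *
from plant import manip,cams
import cv2
np.set_printoptions(precision=4,suppress=True)
manip.command_gripper(0,90)
off=np.array([0,0,-.004])
for th in list(np.arange(.004,.06,.006))+[.075,.09,.105,.12,.14,.16,.18,.19]:
    manip.servo_line(tcp(bar(th))+off,vel=.02);print(round(th,3),manip.current_ft_force(),manip.current_tool_pos()[2],manip.current_t())
manip.dwell(.3);print(manip.current_ft_force(),manip.current_width(),manip.current_grip_force(),manip.current_tool_pos())
a=cams.capture("side");cv2.imwrite("pics/s3.png",cv2.resize(a[150:300,240:400,::-1],None,fx=3.5,fy=3.5,interpolation=cv2.INTER_CUBIC))
```

```text
0.004 [-3.6231  5.2656  4.1167] 0.08703673420797475 14.2917
0.01 [-4.2224  4.9014  3.2262] 0.08795485720798821 14.5417
0.016 [-2.835   5.5423 -0.8402] 0.08878187614942422 14.7917
0.022 [-1.9439  5.3148 -5.3562] 0.08965815008169223 15.0417
0.028 [  0.2194   4.9431 -10.723 ] 0.09037324659324729 15.2917
0.034 [ -1.1594   6.3759 -10.0723] 0.09161575959946562 15.5417
0.04 [-2.7778  5.3604  3.2259] 0.09370926058363009 15.7917
0.046 [-3.4465  5.7368  4.0028] 0.09515760763770535 16.0417
0.052 [-3.5782  5.202   4.931 ] 0.09645276783926945 16.2917
0.058 [-4.869   5.3357  8.8288] 0.0978283372279319 16.5417
0.075 [-3.8273  5.1665 11.6254] 0.10149012284987029 16.8583
0.09 [-4.0911  5.209  10.1027] 0.10442220793822472 17.1583
0.105 [-3.6667  4.8703  5.9031] 0.10700819605865675 17.4583
0.12 [-2.4246  4.9182  1.203 ] 0.10953250191164976 17.7583
0.14 [-1.2248  5.9909  0.7738] 0.11335091790228227 18.1083
0.16 [-5.152   5.8842  5.3319] 0.11770467518603615 18.4583
0.18 [-5.5376  5.1843  5.8281] 0.12164745009489805 18.8083
0.19 [-4.1689  5.0292  5.4502] 0.12352794161063911 19.0583
[-4.7786  6.0075  5.0896] 0.009600894541542115 88.24571013450623 [0.4925 0.0146 0.1235]
```

View pics/s3.png

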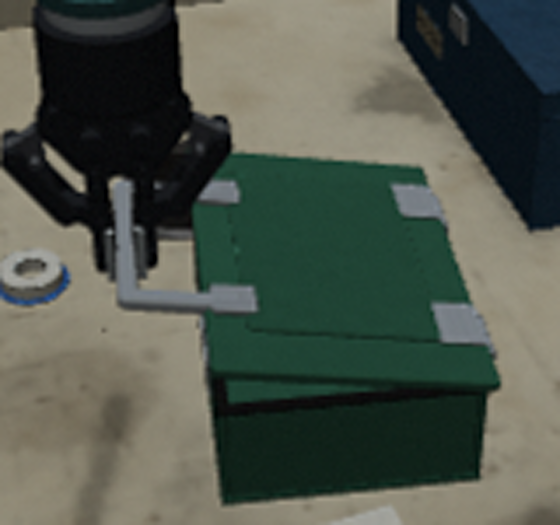

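The pull shows the break-free peak of about −11 N, and the lid now stands ajar, still held. Pixel estimates give 0.13–0.17 rad, so I'll raise it about 5 mm to sit well within the range, then check and hand in.

Run:
```python
from geo import *
from plant import manip
import numpy as np
manip.servo_line(tcp(bar(.215))+[0,0,-.004],vel=.02);manip.dwell(.8)
print(manip.current_ft_force(),manip.current_grip_force(),manip.current_width(),np.abs(manip.current_joint_vel()).max(),manip.current_t())
print(manip.finish_job())
```

```text
[-4.68903722  4.62278269  5.10860601] 88.1651508808136 0.009110138491767908 0.0015859457760716807 20.6083
the job is handed in; nothing more can be done
None
```

I pressed the lid home (25 N at the handle), pulled it free of the seal, and handed the job in at 20.6 s with the fingers still gripping it, still and ajar at an estimated 0.15–0.2 rad (front edge about 2.5–3 cm up); I saw no contact with the gasket, small box or tape roll, but didn't re-measure their positions, and no verdict was returned.

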